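# Tug-test the spray bottles in their carrier

## Task

Before the bottle carrier is taken away, check that each spray bottle is caught in it: working from the robot's left to its right, pull each bottle up by its pump head to about 15 N (never beyond 24 N) and keep that up for at least half a second. A bottle that holds is let go where it sits, down in its well; one that comes out is to be stood upright in the white tray before the next is tried. Leave the siphon jar, the screwdriver and the brush where they lie.

Things in the scene. Friction and masses are not known exactly. Their poses are not given: they have to be found in the camera images.
- bottle_a: one of three alike grey pump spray bottles, 130 mm tall, about 0.11 kg. Round body 43 mm across with its shoulder 100 mm above the bottom; ribbed collar 27 mm across from 100 to 113 mm; white pump head, 18 mm across, from 114 to 130 mm: grip it there. Origin: centre of the underside, z up along the bottle. Starts upright in any one of the wells
- bottle_b: one of three alike grey pump spray bottles, 130 mm tall, about 0.11 kg. Round body 43 mm across with its shoulder 100 mm above the bottom; ribbed collar 27 mm across from 100 to 113 mm; white pump head, 18 mm across, from 114 to 130 mm: grip it there. Origin: centre of the underside, z up along the bottle. Starts upright in any one of the wells
- bottle_c: one of three alike grey pump spray bottles, 130 mm tall, about 0.11 kg. Round body 43 mm across with its shoulder 100 mm above the bottom; ribbed collar 27 mm across from 100 to 113 mm; white pump head, 18 mm across, from 114 to 130 mm: grip it there. Origin: centre of the underside, z up along the bottle. Starts upright in any one of the wells
- carrier: blue bottle carrier with a grey cover, fixed to the table, 104 x 188 mm, its cover top 111.5 mm high. Three wells in a row along its own y axis, 62 mm apart (left +62 mm, middle 0, right -62 mm), each 48 mm square, black rubber lip round the bottle's collar. Only collar tops and pump heads stand out, up to 133 mm above the table. Origin on the table under the middle well; x points to its back (away from the robot), z up. Turned at most 15 degrees
- well_left (a point): the left well: centre of its floor, 3 mm above the table, 108.5 mm below the cover top (the +y end of the carrier, on the robot's left)
- well_middle (a point): the middle well: centre of its floor, 3 mm above the table, 108.5 mm below the cover top
- well_right (a point): the right well: centre of its floor, 3 mm above the table, 108.5 mm below the cover top (the -y end)
- catch_left: hidden sprung catch of the left well, over its centre, 106 mm above the table. With its fork home, a bottle pulled up rises 3 mm, then the catch stops its shoulder and gives 0.25 mm per N; with the fork back nothing stops it. Neither sight nor this pose shows which; none, some or all may be home. The well's rubber drags on any bottle with 1 to 4 N
- catch_middle: hidden sprung catch of the middle well, over its centre, 106 mm above the table. With its fork home, a bottle pulled up rises 3 mm, then the catch stops its shoulder and gives 0.25 mm per N; with the fork back nothing stops it. Neither sight nor this pose shows which; none, some or all may be home. The well's rubber drags on any bottle with 1 to 4 N
- catch_right: hidden sprung catch of the right well, over its centre, 106 mm above the table. With its fork home, a bottle pulled up rises 3 mm, then the catch stops its shoulder and gives 0.25 mm per N; with the fork back nothing stops it. Neither sight nor this pose shows which; none, some or all may be home. The well's rubber drags on any bottle with 1 to 4 N
- tray: empty white tray, fixed to the table, 120 mm (own x) by 220 mm (own y), rim 18 mm high, walls and floor 4 mm thick, nearer the robot than the carrier, to its right. Origin: centre of its underside, z up. Room for three upright bottles in a row along its y
- spray_screen: bystander, fixed: white folding screen standing on the table left of the carrier, 263 mm high; a centre panel 268 mm wide facing the robot, 62 mm on the robot's side of the origin, and two wings running back from its ends. Origin: amid it, on the table
- siphon_jar: bystander: siphon jar, 34 mm across, 72 mm tall, origin at the bottom
- screwdriver: bystander: screwdriver with an amber handle, 170 mm long, lying
- brush_red: bystander: red paint brush, 161 mm long, lying
Things that resemble listed ones, but are neither listed nor needed, are in the scene too. What is shaped like the bottle_b but green is not meant.

How it is judged:
By the outcome, as a careful person would: the job done as asked, in the order asked, and still so for the second after the job is handed in, with the robot touching nothing.
It also fails if it takes over 72 s, if anything falls off the work surface, if the arm or the gripper's body presses on something with over 40 N, if the wrist force passes 120 N, or if a joint passes its speed limit or range.

## Robot

A 7-joint arm with a two-finger parallel gripper is mounted at the origin on a cart in front of the work surface, level with it; the furniture and walls round the work are solid. World frame = base frame: x ahead of the robot, y to its left, z up, the work surface at z = 0. Lengths are in m, angles in rad, forces in N, time in s.
With the tool pointing down it reaches from about 0.425 to 0.925 m from the base axis. Payload 6.8 kg.
Tool frame: the origin (TCP) lies at the very end of the fingers, on their centre line; the grasp point (between the pads) lies 19 mm behind it (bot.grip_depth is the distance from the TCP to the grasp point, in m); z points along the fingers, y is the direction in which the jaws open and shut (so a half turn about z gives the same grasp; the last joint's range is limited). The gripper opens to 85 mm and grips with 20 to 120 N. Pads are 22 mm wide; open, the fingers measure 114 mm over their backs; the gripper's body (76 mm by 85 mm) begins 54 mm behind the grasp point. The pads swing forward as they close: fully open they stand 13 mm farther back than shut.
Start: joints at [-1.411, 0.477, 0.022, 1.555, -0.011, 1.109, -0.083], TCP at [0.179, 0.651, 0.231] pointing down, gripper open.
Joint ranges: [-2.96, 2.96], [-0.34, 2.1], [-1.41, 1.46], [0.24, 2.44], [-1.37, 4.51], [0.17, 1.92], [-2.96, 2.96]. Speed limits (rad/s): [2.39, 2.39, 3.14, 3.14, 3.14, 3.14, 3.14].

## Interface

Orientations are given as a unit quaternion [w, x, y, z].
In Python, from station import bot gives the robot as it stands.
- The arm moves only by the tool step_arm, never from a script. Its argument "increments" is a list of rows, each a list of 7 numbers: the shift along the world's x, y, z in m, then the turn, a rotation vector about the world's x, y, z in degrees, then the gripper command: -1 is fully open, 1 is shut, values between are in proportion. In form: [[dx, dy, dz, rx, ry, rz, fingers], ...]. A call has 1 to 10 rows; each row is the pose to reach, as a shift and turn from the pose commanded when the call began; what a row does not reach only later rows make up. A row lasts 1/12 s, in which the tool goes at most 41.7 mm and 7.16 degrees, less where a joint would pass 70% of its speed; a pose out of reach is approached as far as the arm can. A call with a gripper value outside its range is refused whole. The fingers move at their own pace and stop on an object; "force" is the grip in N (left out, the last holds). Time passes only in rows, so rows that repeat a pose let the fingers close. It gives the time, the measured TCP pose, the force and the opening at its end, in the units of the state.
- bot.get_obs(): the state, without advancing time (a new reading comes with each control period).
- bot.read_camera(name): name is "scene" or "top"; returns a dict with "color" (384x512x3 uint8, red, green, blue), "intrinsics" (3x3 intrinsics, pixels), "D" ([k1, k2, p1, p2, k3] as OpenCV has them; the pictures are not rectified), "extrinsics" (4x4, takes a point from camera to world coordinates). Camera axes: x right, y up, looking along -z (the intrinsics and any distortion apply to the point x, -y, -z); pixel columns grow to the right and rows downward; lengths in m; the calibration is good to about 2 mm. A picture is of the moment at which its call begins. There is no depth.
- bot.hand_in(): hands the job in, once; it reports no verdict.
Trained networks look in the newest picture that a camera, given by its name, has taken for a name from the list of things; names that differ only in an ending like _2 or _b are one class to them, and where a whole thing is asked for, a point or a joint stands for the part that bears it (a point fixed in the world has none). Each returns a list of dicts, best first, with "conf" (0 to 1); they miss things now and then, are a little off and sometimes report something else, mostly with a low value. They report only what shows in the picture. A call takes as long as a camera call. They do not tell look-alikes from the thing itself.
- bot.recognise(thing, camera): "location" ([column, row] as shares, 0 to 1, of the picture: columns of its width, rows of its height, amid what is visible of it).
- bot.place_of(thing, camera): "location" ([column, row] as shares, 0 to 1, of the picture: columns of its width, rows of its height: a listed point, or the origin of a listed thing).
The state is a dict: "t": time; "q": joint angles; "joint_vel": joint speeds; "joint_torque": joint torques, N m; "eef_pos": TCP position; "tool_rot": TCP orientation; "contact_force": force on the tool from outside, world axes, zero at the start; "torque": the same for the moment, N m; "gripper_width": opening from 0.0 (shut) to 1.0 (fully open).
Only numpy, scipy, OpenCV 4.12 (cv2) and the standard library are available. Lean on these libraries where they do the work, as an engineer would, in place of code of your own. Each camera call takes 0.05 s, during which the arm holds its last target.

## Working session

There is one attempt and no reset: what is moved stays moved. The work goes in short steps, Python scripts to look and compute and a tool call to move; the robot and the scene stay as the last step left them, time stands still between calls to the robot, and variables do not carry over. Pictures are saved under pics/ and viewed, and the job is handed in when it is done.

Besides the shell and the picture viewer there is one more tool, called after "Emit:" as name(argument=value, ...), one argument or row to a line, values as JSON. step_arm: Moves the arm, as the interface text tells. Its arguments: {"type":"object","properties":{"increments":{"type":"array","items":{"type":"array","items":{"type":"number"}}},"force":{"type":"number"}},"required":["increments"]}

```bash
ls; mkdir -p pics
python3 - <<'E'
from station import bot
import cv2, numpy as np
o=bot.get_obs(); print(o)
for n in ["scene","top"]:
    c=bot.read_camera(n); cv2.imwrite(f"pics/{n}0.png",cv2.resize(c["color"][:,:,::-1],(800,600),interpolation=cv2.INTER_CUBIC))
    print(n,c["intrinsics"].tolist(),c["D"],np.round(c["extrinsics"],4).tolist())
    for t in ["bottle_a","carrier","tray","well_left","well_middle","well_right","siphon_jar","screwdriver","brush_red","spray_screen"]:
        print(t,[(np.round(np.array(d["location"]),4).tolist(),round(d["conf"],2)) for d in bot.place_of(t,n)])
E
```

```text
pics
{'t': 0.0, 'q': array([-1.41107015,  0.47781125,  0.02233631,  1.55644899, -0.01150399,
        1.1093054 , -0.08310536]), 'joint_vel': array([-0.00099201,  0.00130706,  0.00108609,  0.00046925,  0.00029893,
       -0.00075362,  0.00060151]), 'joint_torque': array([ 5.86964543e-04, -5.96447504e+01,  1.60813618e+00, -2.81209338e+01,
        1.24651377e-02,  9.11392010e-03, -1.44073613e-05]), 'eef_pos': array([0.17848326, 0.65035905, 0.23031922]), 'tool_rot': array([-5.71526589e-05,  1.33504461e-01,  9.91047783e-01, -9.20671489e-04]), 'contact_force': array([ 0.38317815, -0.07456074,  0.27211424]), 'torque': array([-0.06154835, -0.00453699, -0.00190179]), 'gripper_width': 0.9998308027366162}
scene [[477.12964140390216, 0.0, 252.33664368392647], [0.0, 477.12964140390216, 190.12764815653568], [0.0, 0.0, 1.0]] [-0.09229197  0.          0.          0.          0.        ] [[0.7683, -0.4873, 0.4151, 1.1257], [0.6401, 0.5773, -0.507, -0.8333], [0.0074, 0.6552, 0.7554, 1.0991], [0.0, 0.0, 0.0, 1.0]]
bottle_a [([0.6654, 0.5302], 0.79)]
carrier []
tray [([0.3873, 0.568], 0.62)]
well_left [
[... 206 characters left out ...]

top [[399.46996441948414, 0.0, 253.95879245450723], [0.0, 399.46996441948414, 189.81459221444166], [0.0, 0.0, 1.0]] [-0.02909413  0.          0.          0.          0.        ] [[0.0189, 0.9818, -0.1891, 0.4045], [-0.9998, 0.0191, -0.001, -0.1192], [0.0026, 0.1891, 0.982, 0.9701], [0.0, 0.0, 0.0, 1.0]]
bottle_a [([0.3869, 0.3234], 0.72), ([0.5873, 0.4318], 0.61), ([0.5408, 0.4404], 0.57)]
carrier [([0.5416, 0.4357], 0.95)]
tray []
well_left [([0.502, 0.4315], 0.89)]
well_middle [([0.5482, 0.4456], 0.62)]
well_right [([0.5912, 0.4456], 0.95)]
siphon_jar [([0.385, 0.6352], 0.65)]
screwdriver [([0.3895, 0.5612], 0.66)]
brush_red [([0.682, 0.7654], 0.75)]
spray_screen [([0.5994, 0.4297], 0.6)]
```

View pics/top0.png

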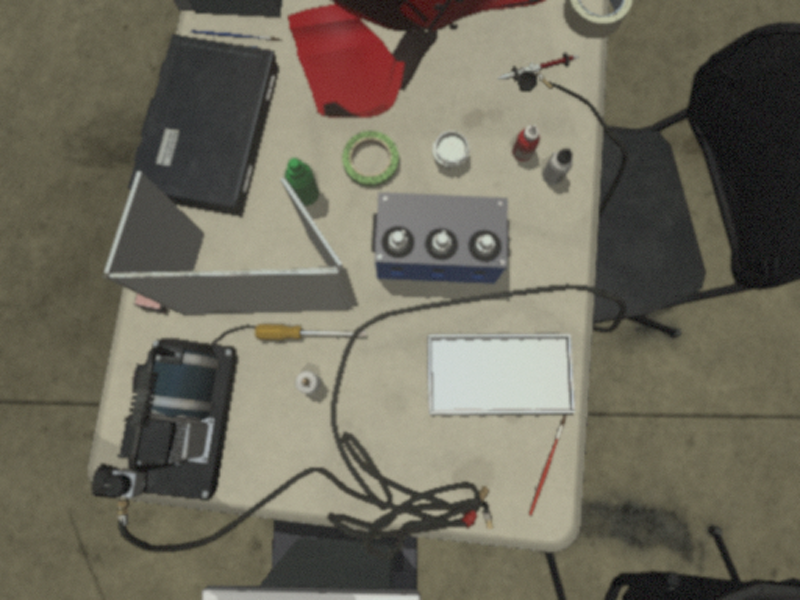

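View pics/scene0.png

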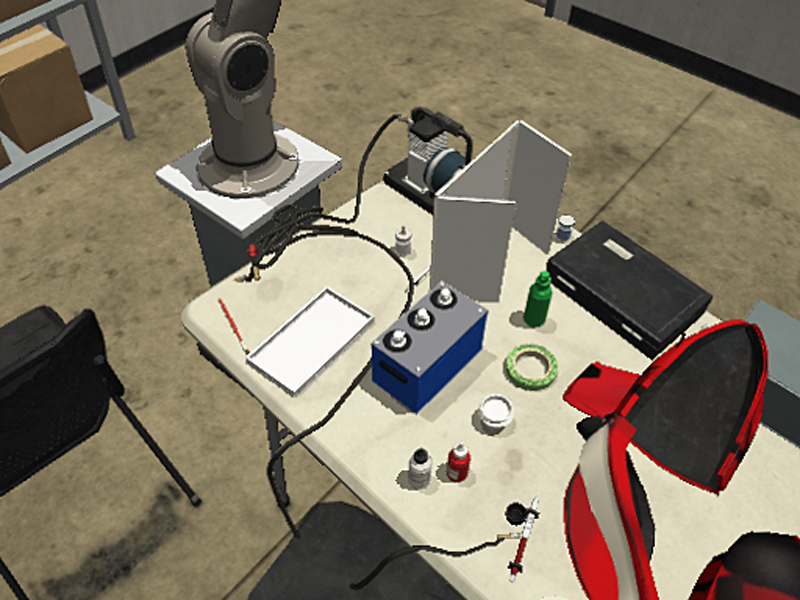

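```bash
cat > h.py <<'E'
import numpy as np, cv2
from station import bot
def cam(n):
    c=bot.read_camera(n); return c
def ray(c,uv):
    p=cv2.undistortPoints(np.array([[uv]],float),c["intrinsics"],np.array(c["D"]))[0,0]
    E=c["extrinsics"]; d=E[:3,:3]@np.array([p[0],-p[1],-1]); return E[:3,3],d
def onz(c,uv,z):
    o,d=ray(c,uv); return o+d*(z-o[2])/d[2]
def proj(c,P):
    E=c["extrinsics"]; q=E[:3,:3].T@(np.array(P)-E[:3,3])
    r,_=cv2.projectPoints(np.array([[q[0],-q[1],-q[2]]]),np.zeros(3),np.zeros(3),c["intrinsics"],np.array(c["D"])); return r[0,0]
def tri(c1,u1,c2,u2):
    o1,d1=ray(c1,u1);o2,d2=ray(c2,u2)
    s=np.linalg.lstsq(np.c_[d1,-d2],o2-o1,rcond=None)[0]
    a=o1+d1*s[0];b=o2+d2*s[1]; return (a+b)/2,np.linalg.norm(a-b)
E
python3 - <<'E'
from h import *
t=cam("top");s=cam("scene")
np.savez("c0.npz",t=t["color"],s=s["color"])
a=t["color"][110:200,220:350]; cv2.imwrite("pics/tc.png",cv2.resize(a[:,:,::-1],None,fx=6,fy=6,interpolation=cv2.INTER_CUBIC))
b=s["color"][170:270,225:325]; cv2.imwrite("pics/sc.png",cv2.resize(b[:,:,::-1],None,fx=6,fy=6,interpolation=cv2.INTER_CUBIC))
f=.64
for n,z,p in [("hL",.133,(398,234)),("hM",.133,(441,236)),("hR",.133,(485,238)),("screenR",.263,(340,268)),("screenRback",.263,(285,182)),("screenL",.263,(108,274)),("screenLback",.263,(140,175)),("jar",.07,(306,380)),("tray1",.018,(430,336)),("tray2",.018,(569,334)),("tray3",.018,(573,413)),("tray4",.018,(430,413)),("covFL",.1115,(377,264)),("covFR",.1115,(505,268)),("covBL",.1115,(377,194)),("covBR",.1115,(507,198))]:
    print(n,np.round(onz(t,(p[0]*f,p[1]*f),z),3))
E
```

```text
hL [ 0.655 -0.118  0.133]
hM [ 0.653 -0.178  0.133]
hR [ 0.651 -0.24   0.133]
screenR [ 0.573 -0.052  0.263]
screenRback [0.678 0.018 0.263]
screenL [0.561 0.219 0.263]
screenLback [0.684 0.194 0.263]
jar [0.454 0.01  0.07 ]
tray1 [ 0.527 -0.17   0.018]
tray2 [ 0.534 -0.384  0.018]
tray3 [ 0.415 -0.387  0.018]
tray4 [ 0.411 -0.171  0.018]
covFL [ 0.616 -0.089  0.112]
covFR [ 0.614 -0.271  0.112]
covBL [ 0.72  -0.087  0.112]
covBR [ 0.718 -0.275  0.112]
```

View pics/tc.png

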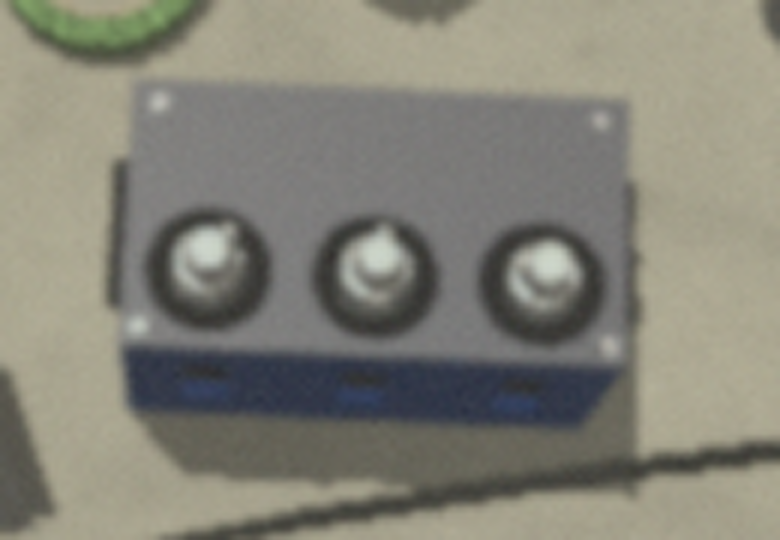

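View pics/sc.png

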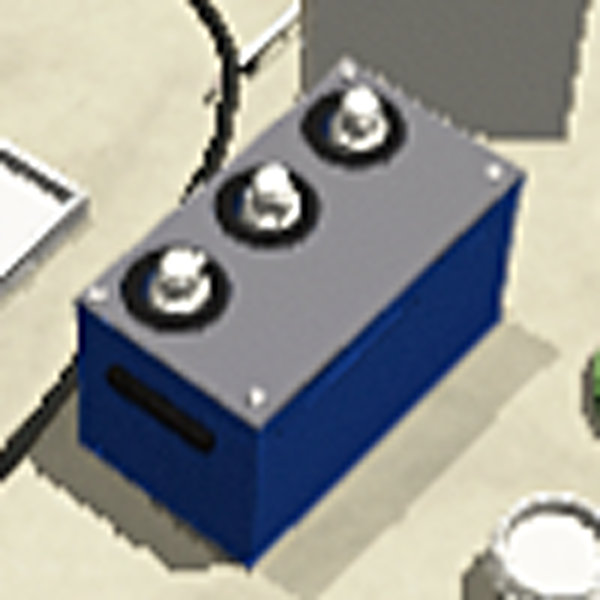

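Run:
```python
from h import *
t=cam("top");s=cam("scene")
for n,a,b in [("L",(207,252),(360,102)),("M",(377,262),(271,180)),("R",(546,268),(183,262))]:
    print(n,tri(t,(220+a[0]/6,110+a[1]/6),s,(225+b[0]/6,170+b[1]/6)))
T=np.mean([cam("top")["color"].astype(float) for _ in range(4)],0).astype(np.uint8)
S=s["color"]
a=T[140:172,240:325]; cv2.imwrite("pics/tc2.png",cv2.resize(a[:,:,::-1],None,fx=9,fy=9,interpolation=cv2.INTER_CUBIC))
b=S[178:228,240:296]; cv2.imwrite("pics/sc2.png",cv2.resize(b[:,:,::-1],None,fx=11,fy=11,interpolation=cv2.INTER_CUBIC))
```

```text
L (array([ 0.6518399 , -0.11694265,  0.12809373]), np.float64(0.0026558291037054958))
M (array([ 0.64939764, -0.17885851,  0.1280379 ]), np.float64(0.0029138196574917744))
R (array([ 0.64870464, -0.2399907 ,  0.12844394]), np.float64(0.004155735473695997))
```

View pics/tc2.png

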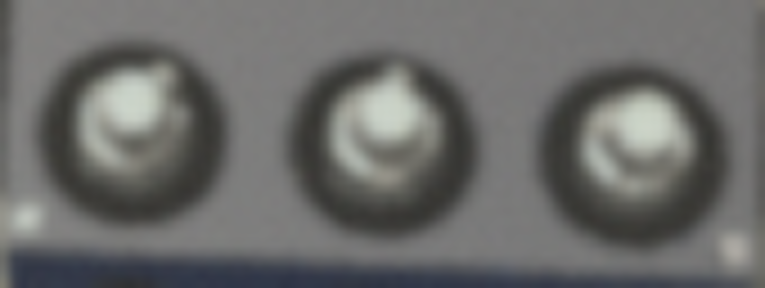

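View pics/sc2.png

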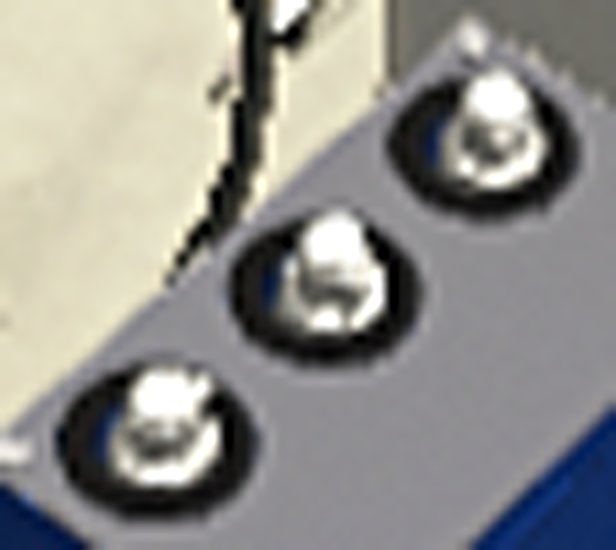

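Run:
```python
from h import *
t=cam("top");s=cam("scene")
for n,a,b,r in [("L",(130,100),(495,92),(133,133)),("M",(388,112),(335,235),(383,145)),("R",(645,124),(165,392),(633,155))]:
    ut=(240+a[0]/9-.5+.06,140+a[1]/9-.5+.06);us=(240+b[0]/11-.45,178+b[1]/11-.45)
    print(n,np.round(onz(t,ut,.133),4),"ring",np.round(onz(t,(240+r[0]/9-.45,140+r[1]/9-.45),.1125),4),"sc",np.round(onz(s,us,.133),4))
# scene rings
for n,r in [("L",(485,145)),("M",(325,283)),("R",(157,440))]:
    print(n,np.round(onz(s,(240+r[0]/11-.45,178+r[1]/11-.45),.1125),4))
```

```text
L [ 0.6524 -0.1168  0.133 ] ring [ 0.6501 -0.1176  0.1125] sc [ 0.6517 -0.1171  0.133 ]
M [ 0.6506 -0.1792  0.133 ] ring [ 0.6482 -0.1794  0.1125] sc [ 0.6501 -0.1784  0.133 ]
R [ 0.6489 -0.2413  0.133 ] ring [ 0.6469 -0.2412  0.1125] sc [ 0.6494 -0.2415  0.133 ]
L [ 0.6504 -0.1175  0.1125]
M [ 0.6476 -0.178   0.1125]
R [ 0.6471 -0.2414  0.1125]
```

Emit:
step_arm(
  increments=[
    [0, 0, 0.04, 0, 0, 0, -1],
    [0, 0, 0.08, 0, 0, 0, -1],
    [0, 0, 0.12, 0, 0, 0, -1],
    [0.02, -0.032, 0.12, 0, 0, -3, -1],
    [0.04, -0.064, 0.12, 0, 0, -6, -1],
    [0.06, -0.096, 0.12, 0, 0, -9, -1],
    [0.08, -0.128, 0.12, 0, 0, -12, -1],
    [0.1, -0.16, 0.12, 0, 0, -15, -1],
    [0.12, -0.192, 0.12, 0, 0, -18, -1],
    [0.14, -0.224, 0.12, 0, 0, -21, -1],
  ],
  force=40,
)

```text
t: 2.43
eef_pos: [0.3193, 0.4252, 0.3515]
tool_rot: [-0.0, 0.313, 0.95, 0.0]
contact_force: [0.3, 0.1, -0.1]
gripper_width: 1.001
```

Emit:
step_arm(
  increments=[
    [0.02, -0.033, 0, 0, 0, -1.5, -1],
    [0.04, -0.066, 0, 0, 0, -3, -1],
    [0.06, -0.1, 0, 0, 0, -4.5, -1],
    [0.08, -0.133, 0, 0, 0, -6, -1],
    [0.1, -0.165, 0, 0, 0, -7.5, -1],
    [0.12, -0.197, 0, 0, 0, -9, -1],
    [0.14, -0.23, 0, 0, 0, -10.5, -0.2],
    [0.16, -0.262, 0, 0, 0, -12, -0.2],
    [0.18, -0.294, 0, 0, 0, -13, -0.2],
    [0.2, -0.327, 0, 0, 0, -13.5, -0.2],
  ],
)

```text
t: 3.27
eef_pos: [0.5192, 0.0984, 0.3517]
tool_rot: [0.0, 0.422, 0.907, 0.0]
contact_force: [-0.2, 1.0, -0.5]
gripper_width: 0.602
```

Emit:
step_arm(
  increments=[
    [0.02, -0.033, 0, 0, 0, 0, -0.2],
    [0.04, -0.066, 0, 0, 0, 0, -0.2],
    [0.06, -0.1, 0, 0, 0, 0, -0.2],
    [0.08, -0.133, 0, 0, 0, 0, -0.2],
    [0.1, -0.165, 0, 0, 0, 0, -0.2],
    [0.12, -0.197, 0, 0, 0, 0, -0.2],
    [0.132, -0.215, -0.03, 0, 0, 0, -0.2],
    [0.132, -0.215, -0.07, 0, 0, 0, -0.2],
    [0.132, -0.215, -0.1, 0, 0, 0, -0.2],
    [0.132, -0.215, -0.1, 0, 0, 0, -0.2],
  ],
)

```text
t: 4.1
eef_pos: [0.647, -0.1142, 0.2444]
tool_rot: [-0.005, 0.422, 0.907, -0.002]
contact_force: [-1.3, 1.4, 0.1]
gripper_width: 0.601
```

Run:
```python
from h import *
o=bot.get_obs();print(o["t"],o["eef_pos"],o["tool_rot"],o["contact_force"],o["gripper_width"],o["q"])
for n in ["scene","top"]:
    c=cam(n);cv2.imwrite(f"pics/{n}1.png",cv2.resize(c["color"][:,:,::-1],(800,600),interpolation=cv2.INTER_CUBIC))
```

```text
4.1 [ 0.64698507 -0.11421395  0.24440647] [-0.00534736  0.42162367  0.90675315 -0.00189948] [-1.318547    1.37203667  0.0999347 ] 0.6011007872038145 [-0.33036103  0.49315979  0.58959464  1.60775908 -0.29225235  1.14202233
  1.02994318]
```

View pics/scene1.png

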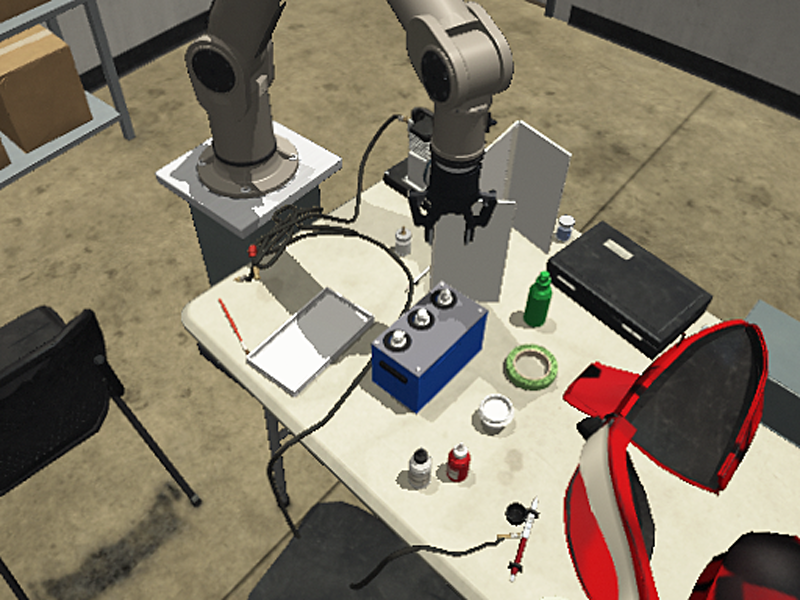

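Emit:
step_arm(
  increments=[
    [0, 0, -0.03, 0, 0, 0, -0.1],
    [0, 0, -0.06, 0, 0, 0, -0.1],
    [0, 0, -0.09, 0, 0, 0, -0.1],
    [0, 0, -0.09, 0, 0, 0, -0.1],
    [0, 0, -0.09, 0, 0, 0, -0.1],
    [0, 0, -0.09, 0, 0, 0, -0.1],
  ],
)

```text
t: 4.7
eef_pos: [0.6527, -0.1154, 0.1648]
tool_rot: [0.002, 0.421, 0.907, 0.001]
contact_force: [-0.0, -0.1, 0.2]
gripper_width: 0.555
```

Run:
```python
from h import *
o=bot.get_obs();print(o["t"],o["eef_pos"],o["tool_rot"],o["contact_force"],o["gripper_width"],o["q"])
for n in ["scene","top"]:
    c=cam(n);
    x,y=(280,190) if n=="scene" else (256,160)
    cv2.imwrite(f"pics/{n}2.png",cv2.resize(c["color"][y-50:y+50,x-60:x+60,::-1],None,fx=6,fy=6,interpolation=cv2.INTER_CUBIC))
    print(n,proj(c,o["eef_pos"])-[x-60,y-50])
```

```text
4.7 [ 0.65267979 -0.11540338  0.16480285] [2.26875555e-03 4.21234727e-01 9.06948487e-01 7.73745507e-04] [-0.02526458 -0.10664459  0.2453449 ] 0.5551368138497732 [-0.30166805  0.57129209  0.55116253  1.68061438 -0.34743505  0.98372641
  1.07329017]
scene [65.92784512 37.79915493]
top [57.40050517 36.21186415]
```

View pics/scene2.png

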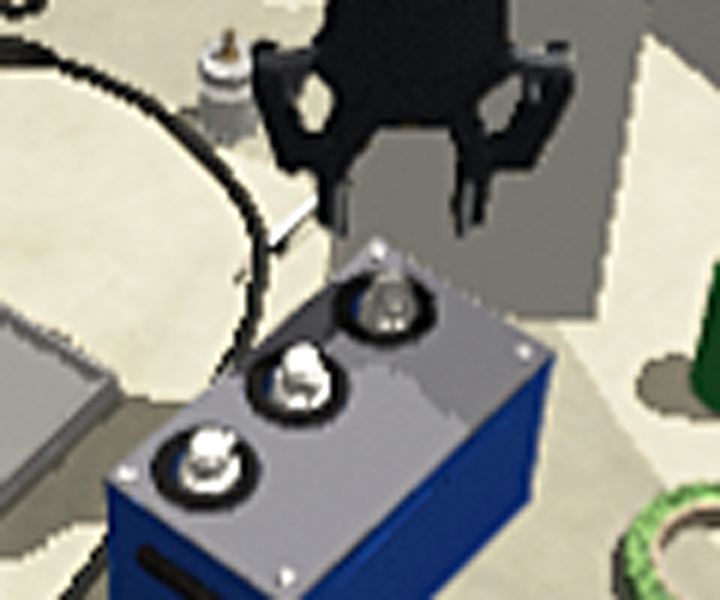

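Emit:
step_arm(
  increments=[
    [-0.0015, -0.002, -0.02, 0, 0, 0, -0.1],
    [-0.0015, -0.002, -0.04, 0, 0, 0, -0.1],
    [-0.0015, -0.002, -0.047, 0, 0, 0, -0.1],
    [-0.0015, -0.002, -0.047, 0, 0, 0, -0.1],
    [-0.0015, -0.002, -0.047, 0, 0, 0, -0.1],
    [-0.0015, -0.002, -0.047, 0, 0, 0, -0.1],
  ],
)

```text
t: 5.3
eef_pos: [0.6502, -0.1173, 0.116]
tool_rot: [0.001, 0.421, 0.907, 0.0]
contact_force: [0.0, 0.1, -0.8]
gripper_width: 0.549
```

Emit:
step_arm(
  increments=[
    [0, 0, 0, 0, 0, 0, 0.5],
    [0, 0, 0, 0, 0, 0, 1],
    [0, 0, 0, 0, 0, 0, 1],
    [0, 0, 0, 0, 0, 0, 1],
    [0, 0, 0, 0, 0, 0, 1],
    [0, 0, 0, 0, 0, 0, 1],
  ],
  force=70,
)

```text
t: 5.8
eef_pos: [0.6512, -0.117, 0.117]
tool_rot: [0.002, 0.421, 0.907, 0.001]
contact_force: [-0.8, 1.2, 10.1]
gripper_width: 0.181
```

```bash
cat > look.py <<'E'
from h import *
import sys
k=sys.argv[1]; x0,y0=int(sys.argv[2]),int(sys.argv[3])
o=bot.get_obs();print(o["t"],o["eef_pos"],o["contact_force"],o["torque"],o["gripper_width"])
c=cam("scene");cv2.imwrite(f"pics/{k}.png",cv2.resize(c["color"][y0-50:y0+50,x0-60:x0+60,::-1],None,fx=6,fy=6,interpolation=cv2.INTER_CUBIC))
E
python3 look.py s3 280 190
```

```text
5.8 [ 0.65121627 -0.11700183  0.11697918] [-0.77956234  1.18982633 10.13763939] [ 0.290177    0.09762804 -0.01152355] 0.1806796769820669
```

View pics/s3.png

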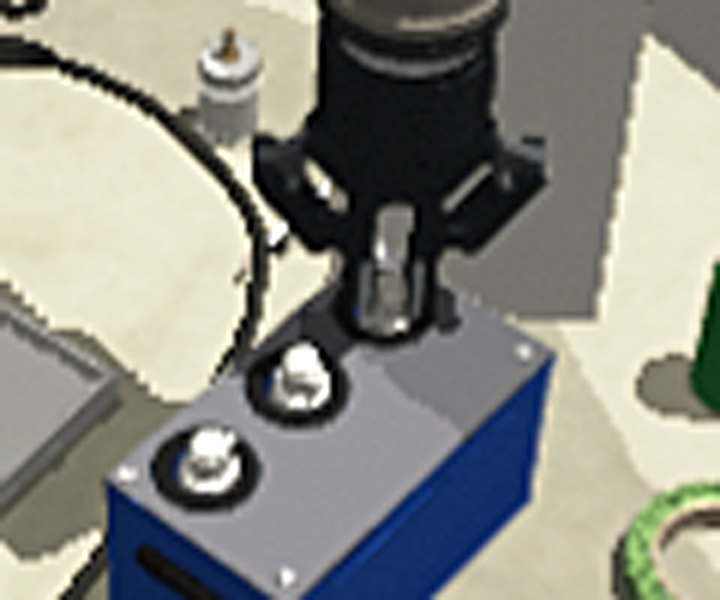

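Emit:
step_arm(
  increments=[
    [0, 0, 0.001, 0, 0, 0, 1],
    [0, 0, 0.002, 0, 0, 0, 1],
    [0, 0, 0.003, 0, 0, 0, 1],
    [0, 0, 0.004, 0, 0, 0, 1],
    [0, 0, 0.004, 0, 0, 0, 1],
    [0, 0, 0.004, 0, 0, 0, 1],
  ],
)

```text
t: 6.35
eef_pos: [0.6491, -0.1171, 0.1182]
tool_rot: [-0.0, 0.421, 0.907, -0.0]
contact_force: [0.8, 0.5, -0.7]
gripper_width: 0.18
```

Emit:
step_arm(
  increments=[
    [0, 0, 0.001, 0, 0, 0, 1],
    [0, 0, 0.002, 0, 0, 0, 1],
    [0, 0, 0.003, 0, 0, 0, 1],
    [0, 0, 0.003, 0, 0, 0, 1],
    [0, 0, 0.003, 0, 0, 0, 1],
  ],
)

```text
t: 6.77
eef_pos: [0.6489, -0.117, 0.121]
tool_rot: [-0.0, 0.421, 0.907, -0.0]
contact_force: [1.6, -0.5, -5.0]
gripper_width: 0.179
```

Emit:
step_arm(
  increments=[
    [0, 0, 0.001, 0, 0, 0, 1],
    [0, 0, 0.002, 0, 0, 0, 1],
    [0, 0, 0.002, 0, 0, 0, 1],
    [0, 0, 0.002, 0, 0, 0, 1],
  ],
)

```text
t: 7.1
eef_pos: [0.6488, -0.117, 0.1227]
tool_rot: [-0.0, 0.421, 0.907, -0.0]
contact_force: [4.2, -1.4, -11.9]
gripper_width: 0.174
```

Emit:
step_arm(
  increments=[
    [0, 0, 0.001, 0, 0, 0, 1],
    [0, 0, 0.001, 0, 0, 0, 1],
    [0, 0, 0.001, 0, 0, 0, 1],
  ],
)

```text
t: 7.35
eef_pos: [0.6487, -0.117, 0.1237]
tool_rot: [-0.0, 0.421, 0.907, -0.0]
contact_force: [3.6, -2.7, -15.2]
gripper_width: 0.171
```

Emit:
step_arm(
  increments=[
    [0, 0, 0.0003, 0, 0, 0, 1],
    [0, 0, 0.0003, 0, 0, 0, 1],
    [0, 0, 0.0003, 0, 0, 0, 1],
    [0, 0, 0.0003, 0, 0, 0, 1],
    [0, 0, 0.0003, 0, 0, 0, 1],
    [0, 0, 0.0003, 0, 0, 0, 1],
    [0, 0, 0.0003, 0, 0, 0, 1],
    [0, 0, 0.0003, 0, 0, 0, 1],
    [0, 0, 0.0003, 0, 0, 0, 1],
    [0, 0, 0.0003, 0, 0, 0, 1],
  ],
)

```text
t: 8.18
eef_pos: [0.6487, -0.117, 0.1244]
tool_rot: [-0.0, 0.421, 0.907, -0.0]
contact_force: [2.4, -1.0, -17.7]
gripper_width: 0.174
```

```bash
python3 look.py s4 280 190
```

```text
8.1833 [ 0.6487353  -0.11701332  0.12441681] [  2.41123551  -0.95995277 -17.73003794] [-0.27797718 -0.62391278  0.01537274] 0.17429944981296075
```

View pics/s4.png

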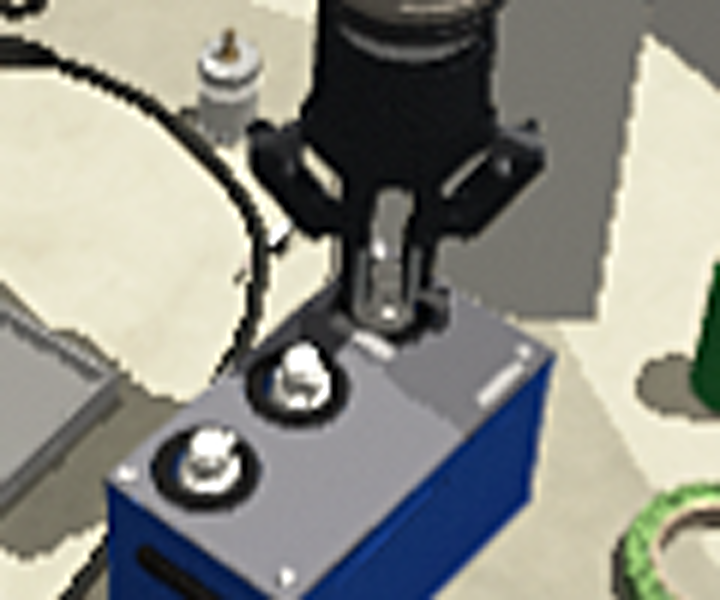

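Emit:
step_arm(
  increments=[
    [0, 0, -0.003, 0, 0, 0, 1],
    [0, 0, -0.006, 0, 0, 0, 1],
    [0, 0, -0.008, 0, 0, 0, 1],
    [0, 0, -0.01, 0, 0, 0, 1],
    [0, 0, -0.01, 0, 0, 0, 1],
    [0, 0, -0.01, 0, 0, 0, 1],
  ],
)

```text
t: 8.73
eef_pos: [0.6511, -0.1172, 0.117]
tool_rot: [0.002, 0.421, 0.907, 0.001]
contact_force: [0.5, 1.3, 6.3]
gripper_width: 0.175
```

Seated (+6 N). Release to about the same partial opening, then rise.

Emit:
step_arm(
  increments=[
    [0, 0, 0, 0, 0, 0, 0.3],
    [0, 0, 0, 0, 0, 0, -0.1],
    [0, 0, 0, 0, 0, 0, -0.1],
    [0, 0, 0, 0, 0, 0, -0.1],
    [0, 0, 0.01, 0, 0, 0, -0.1],
    [0, 0, 0.03, 0, 0, 0, -0.1],
    [0, 0, 0.05, 0, 0, 0, -0.1],
    [0, 0, 0.05, 0, 0, 0, -0.1],
  ],
)

```text
t: 9.4
eef_pos: [0.6514, -0.1181, 0.1692]
tool_rot: [0.003, 0.422, 0.907, 0.001]
contact_force: [0.9, -1.1, 1.0]
gripper_width: 0.549
```

```bash
python3 look.py s5 280 190
```

```text
9.4 [ 0.65138911 -0.11809751  0.16922682] [ 0.85346016 -1.13842594  0.99384511] [ 0.02562406 -0.09351593 -0.0107536 ] 0.5485344665499547
```

View pics/s5.png

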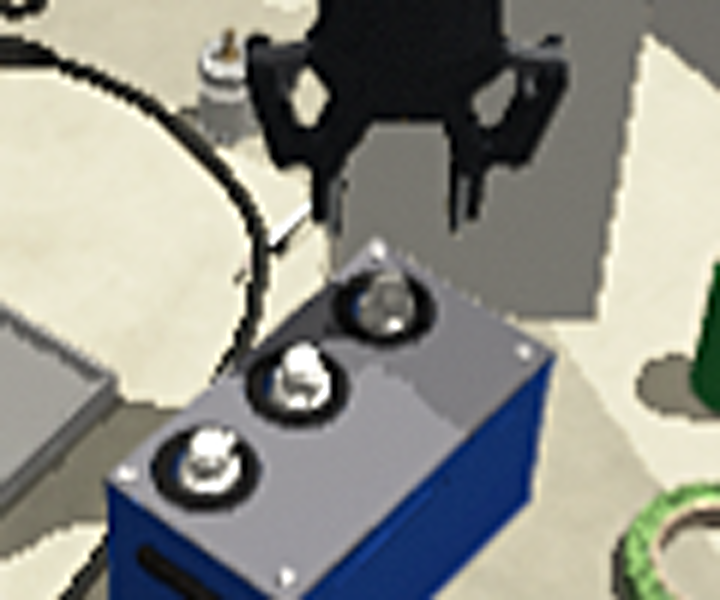

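Emit:
step_arm(
  increments=[
    [-0.001, -0.03, 0, 0, 0, 0, -0.1],
    [-0.002, -0.061, 0, 0, 0, 0, -0.1],
    [-0.002, -0.061, 0, 0, 0, 0, -0.1],
    [-0.002, -0.061, 0, 0, 0, 0, -0.1],
    [-0.002, -0.061, 0, 0, 0, 0, -0.1],
  ],
)

```text
t: 9.87
eef_pos: [0.6467, -0.1776, 0.164]
tool_rot: [-0.001, 0.422, 0.907, 0.0]
contact_force: [0.4, 0.9, 0.5]
gripper_width: 0.55
```

Emit:
step_arm(
  increments=[
    [0.001, -0.001, -0.02, 0, 0, 0, -0.1],
    [0.001, -0.001, -0.04, 0, 0, 0, -0.1],
    [0.001, -0.001, -0.047, 0, 0, 0, -0.1],
    [0.001, -0.001, -0.047, 0, 0, 0, -0.1],
    [0.001, -0.001, -0.047, 0, 0, 0, -0.1],
  ],
)

```text
t: 10.28
eef_pos: [0.6482, -0.1781, 0.1175]
tool_rot: [-0.0, 0.421, 0.907, 0.0]
contact_force: [-0.1, 0.0, 1.5]
gripper_width: 0.552
```

Emit:
step_arm(
  increments=[
    [0.0005, -0.0005, 0, 0, 0, 0, 0.5],
    [0.0005, -0.0005, 0, 0, 0, 0, 1],
    [0.0005, -0.0005, 0, 0, 0, 0, 1],
    [0.0005, -0.0005, 0, 0, 0, 0, 1],
    [0.0005, -0.0005, 0, 0, 0, 0, 1],
    [0.0005, -0.0005, 0, 0, 0, 0, 1],
  ],
)

```text
t: 10.78
eef_pos: [0.6498, -0.1797, 0.119]
tool_rot: [0.001, 0.421, 0.907, 0.0]
contact_force: [0.5, 0.6, 6.4]
gripper_width: 0.173
```

Emit:
step_arm(
  increments=[
    [0, 0, 0.001, 0, 0, 0, 1],
    [0, 0, 0.002, 0, 0, 0, 1],
    [0, 0, 0.003, 0, 0, 0, 1],
    [0, 0, 0.004, 0, 0, 0, 1],
    [0, 0, 0.004, 0, 0, 0, 1],
    [0, 0, 0.004, 0, 0, 0, 1],
  ],
)

```text
t: 11.28
eef_pos: [0.6485, -0.1796, 0.1215]
tool_rot: [-0.0, 0.421, 0.907, -0.0]
contact_force: [1.4, 0.2, -0.4]
gripper_width: 0.174
```

Emit:
step_arm(
  increments=[
    [0, 0, 0.001, 0, 0, 0, 1],
    [0, 0, 0.002, 0, 0, 0, 1],
    [0, 0, 0.003, 0, 0, 0, 1],
    [0, 0, 0.003, 0, 0, 0, 1],
    [0, 0, 0.003, 0, 0, 0, 1],
  ],
)

```text
t: 11.7
eef_pos: [0.6483, -0.1795, 0.124]
tool_rot: [-0.0, 0.421, 0.907, -0.0]
contact_force: [2.8, -1.3, -8.4]
gripper_width: 0.172
```

Emit:
step_arm(
  increments=[
    [0, 0, 0.0008, 0, 0, 0, 1],
    [0, 0, 0.0015, 0, 0, 0, 1],
    [0, 0, 0.0015, 0, 0, 0, 1],
    [0, 0, 0.0015, 0, 0, 0, 1],
  ],
)

```text
t: 12.03
eef_pos: [0.6483, -0.1794, 0.1254]
tool_rot: [-0.0, 0.421, 0.907, -0.0]
contact_force: [4.0, -1.8, -14.1]
gripper_width: 0.174
```

Emit:
step_arm(
  increments=[
    [0, 0, 0.0005, 0, 0, 0, 1],
    [0, 0, 0.0005, 0, 0, 0, 1],
    [0, 0, 0.0005, 0, 0, 0, 1],
    [0, 0, 0.0005, 0, 0, 0, 1],
    [0, 0, 0.0005, 0, 0, 0, 1],
    [0, 0, 0.0005, 0, 0, 0, 1],
    [0, 0, 0.0005, 0, 0, 0, 1],
    [0, 0, 0.0005, 0, 0, 0, 1],
    [0, 0, 0.0005, 0, 0, 0, 1],
    [0, 0, 0.0005, 0, 0, 0, 1],
  ],
)

```text
t: 12.87
eef_pos: [0.6482, -0.1795, 0.1264]
tool_rot: [-0.0, 0.421, 0.907, -0.0]
contact_force: [2.5, -1.4, -17.2]
gripper_width: 0.172
```

```bash
python3 look.py s6 270 200
```

```text
12.8667 [ 0.64819815 -0.17945971  0.12637779] [  2.50570344  -1.37559655 -17.18209056] [-0.34195966 -0.54607033 -0.00898265] 0.1724502355646645
```

View pics/s6.png

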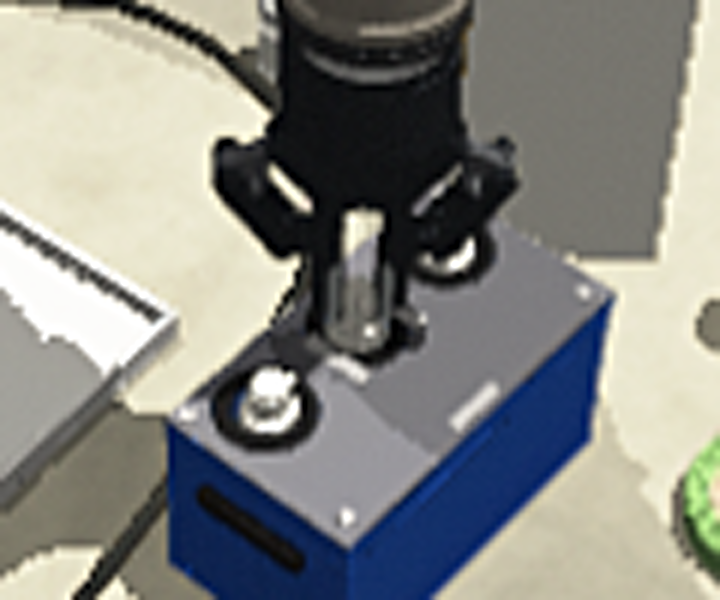

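Emit:
step_arm(
  increments=[
    [0, 0, -0.003, 0, 0, 0, 1],
    [0, 0, -0.006, 0, 0, 0, 1],
    [0, 0, -0.008, 0, 0, 0, 1],
    [0, 0, -0.009, 0, 0, 0, 1],
    [0, 0, -0.009, 0, 0, 0, 1],
    [0, 0, -0.009, 0, 0, 0, 1],
  ],
)

```text
t: 13.42
eef_pos: [0.6499, -0.1799, 0.1191]
tool_rot: [0.001, 0.421, 0.907, 0.0]
contact_force: [-0.0, 0.3, 3.1]
gripper_width: 0.176
```

Emit:
step_arm(
  increments=[
    [0, 0, -0.0005, 0, 0, 0, 1],
    [0, 0, -0.001, 0, 0, 0, 1],
    [0, 0, -0.001, 0, 0, 0, 1],
    [0, 0, -0.001, 0, 0, 0, 1],
  ],
)

```text
t: 13.75
eef_pos: [0.6503, -0.1799, 0.119]
tool_rot: [0.002, 0.421, 0.907, 0.001]
contact_force: [-1.5, 1.4, 10.3]
gripper_width: 0.168
```

Emit:
step_arm(
  increments=[
    [0, 0, 0, 0, 0, 0, 0.3],
    [0, 0, 0, 0, 0, 0, -0.1],
    [0, 0, 0, 0, 0, 0, -0.1],
    [0, 0, 0, 0, 0, 0, -0.1],
    [0, 0, 0.01, 0, 0, 0, -0.1],
    [0, 0, 0.03, 0, 0, 0, -0.1],
    [0, 0, 0.05, 0, 0, 0, -0.1],
    [0, 0, 0.05, 0, 0, 0, -0.1],
  ],
)

```text
t: 14.42
eef_pos: [0.6508, -0.1808, 0.1714]
tool_rot: [0.003, 0.422, 0.907, 0.001]
contact_force: [0.8, -0.7, 1.5]
gripper_width: 0.551
```

```bash
python3 look.py s7 270 200
```

```text
14.4167 [ 0.65084693 -0.18082302  0.17135648] [ 0.81114082 -0.73522805  1.45355925] [-0.00311051 -0.11974423 -0.0469998 ] 0.5513281153299119
```

View pics/s7.png

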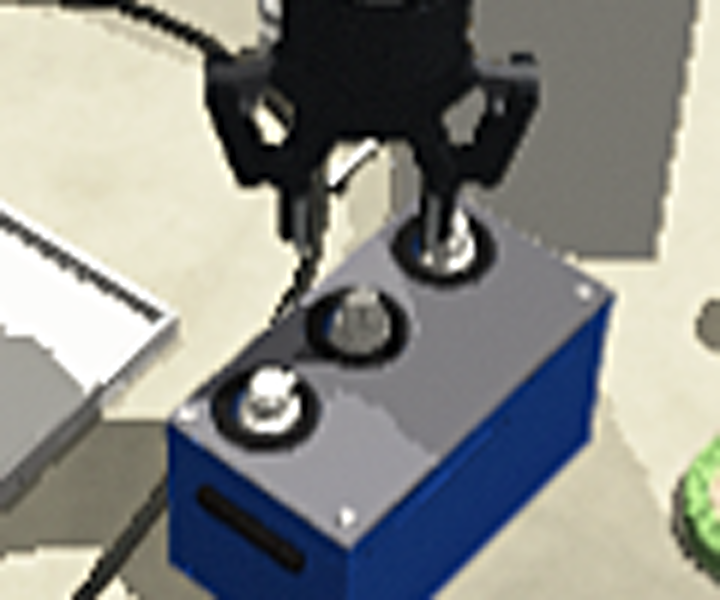

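Emit:
step_arm(
  increments=[
    [-0.001, -0.03, 0, 0, 0, -6, -0.1],
    [-0.0015, -0.0615, 0, 0, 0, -12, -0.1],
    [-0.0015, -0.0615, 0, 0, 0, -18, -0.1],
    [-0.0015, -0.0615, 0, 0, 0, -24, -0.1],
    [-0.0015, -0.0615, 0, 0, 0, -30, -0.1],
    [-0.0015, -0.0615, 0, 0, 0, -36, -0.1],
    [-0.0015, -0.0615, 0, 0, 0, -42, -0.1],
    [-0.0015, -0.0615, 0, 0, 0, -48, -0.1],
    [-0.0015, -0.0615, 0, 0, 0, -54, -0.1],
    [-0.0015, -0.0615, 0, 0, 0, -60, -0.1],
  ],
)

```text
t: 15.3
eef_pos: [0.6467, -0.2407, 0.1659]
tool_rot: [-0.001, 0.82, 0.573, -0.0]
contact_force: [-0.5, -0.6, 0.1]
gripper_width: 0.553
```

Emit:
step_arm(
  increments=[
    [0, 0, 0, 0, 0, 0, -0.1],
    [0, 0, 0, 0, 0, 0, -0.1],
    [0, 0, 0, 0, 0, 0, -0.1],
  ],
)

```text
t: 15.55
eef_pos: [0.6469, -0.2409, 0.1663]
tool_rot: [-0.0, 0.817, 0.576, -0.0]
contact_force: [-0.0, 0.3, 0.0]
gripper_width: 0.548
```

Emit:
step_arm(
  increments=[
    [0.001, -0.0005, -0.02, 0, 0, 0, -0.1],
    [0.001, -0.0005, -0.04, 0, 0, 0, -0.1],
    [0.001, -0.0005, -0.048, 0, 0, 0, -0.1],
    [0.001, -0.0005, -0.048, 0, 0, 0, -0.1],
    [0.001, -0.0005, -0.048, 0, 0, 0, -0.1],
  ],
)

```text
t: 15.97
eef_pos: [0.648, -0.2417, 0.1187]
tool_rot: [-0.0, 0.818, 0.575, -0.0]
contact_force: [0.4, -0.5, 0.1]
gripper_width: 0.549
```

Emit:
step_arm(
  increments=[
    [0, 0, 0, 0, 0, 0, 0.5],
    [0, 0, 0, 0, 0, 0, 1],
    [0, 0, 0, 0, 0, 0, 1],
    [0, 0, 0, 0, 0, 0, 1],
    [0, 0, 0, 0, 0, 0, 1],
    [0, 0, 0, 0, 0, 0, 1],
  ],
)

```text
t: 16.47
eef_pos: [0.649, -0.2421, 0.1201]
tool_rot: [0.001, 0.818, 0.575, 0.001]
contact_force: [-0.2, -0.4, 7.0]
gripper_width: 0.171
```

Emit:
step_arm(
  increments=[
    [0, 0, 0.001, 0, 0, 0, 1],
    [0, 0, 0.002, 0, 0, 0, 1],
    [0, 0, 0.003, 0, 0, 0, 1],
    [0, 0, 0.004, 0, 0, 0, 1],
    [0, 0, 0.004, 0, 0, 0, 1],
    [0, 0, 0.004, 0, 0, 0, 1],
  ],
)

```text
t: 16.97
eef_pos: [0.6482, -0.2414, 0.1226]
tool_rot: [-0.0, 0.818, 0.575, 0.0]
contact_force: [1.3, 0.2, -0.2]
gripper_width: 0.172
```

Emit:
step_arm(
  increments=[
    [0, 0, 0.001, 0, 0, 0, 1],
    [0, 0, 0.002, 0, 0, 0, 1],
    [0, 0, 0.003, 0, 0, 0, 1],
    [0, 0, 0.003, 0, 0, 0, 1],
    [0, 0, 0.003, 0, 0, 0, 1],
  ],
)

```text
t: 17.38
eef_pos: [0.6482, -0.2416, 0.1258]
tool_rot: [0.0, 0.818, 0.575, 0.0]
contact_force: [0.6, 0.3, 0.1]
gripper_width: 0.174
```

Emit:
step_arm(
  increments=[
    [0, 0, 0.001, 0, 0, 0, 1],
    [0, 0, 0.002, 0, 0, 0, 1],
    [0, 0, 0.003, 0, 0, 0, 1],
    [0, 0, 0.003, 0, 0, 0, 1],
    [0, 0, 0.003, 0, 0, 0, 1],
  ],
)

```text
t: 17.8
eef_pos: [0.6482, -0.2416, 0.1288]
tool_rot: [0.0, 0.818, 0.575, 0.0]
contact_force: [0.7, -0.8, -0.4]
gripper_width: 0.171
```

```bash
python3 look.py s8 255 215
```

```text
17.8 [ 0.64823991 -0.24158382  0.12882186] [ 0.68487636 -0.84501173 -0.374757  ] [ 0.01613244 -0.26108339  0.00143878] 0.17100471153901242
```

View pics/s8.png

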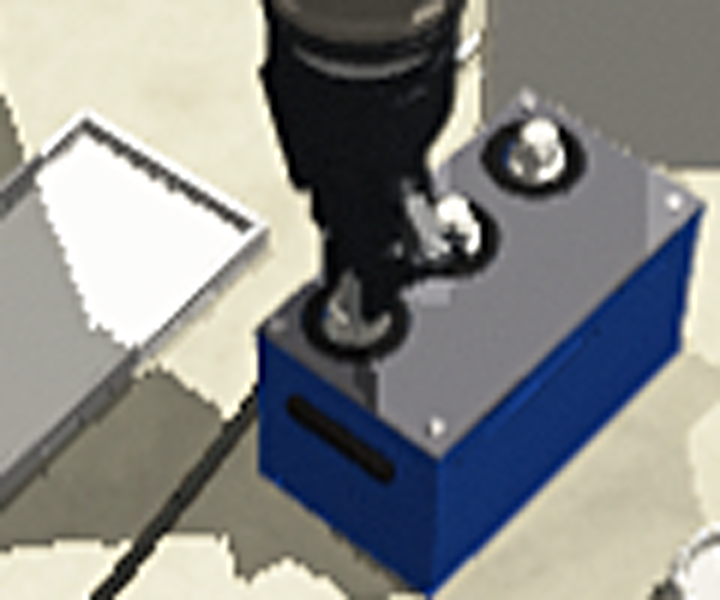

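Emit:
step_arm(
  increments=[
    [0, 0, 0.002, 0, 0, 0, 1],
    [0, 0, 0.004, 0, 0, 0, 1],
    [0, 0, 0.006, 0, 0, 0, 1],
    [0, 0, 0.008, 0, 0, 0, 1],
    [0, 0, 0.01, 0, 0, 0, 1],
    [0, 0, 0.01, 0, 0, 0, 1],
  ],
)

```text
t: 18.35
eef_pos: [0.6483, -0.2417, 0.1392]
tool_rot: [0.0, 0.818, 0.575, 0.0]
contact_force: [0.8, 0.6, -0.4]
gripper_width: 0.172
```

```bash
python3 look.py s9 255 215
```

```text
18.35 [ 0.64834639 -0.24168421  0.13921148] [ 0.8297186   0.59499537 -0.39168168] [-0.00056274 -0.19584088  0.01317037] 0.17221058810251028
```

View pics/s9.png

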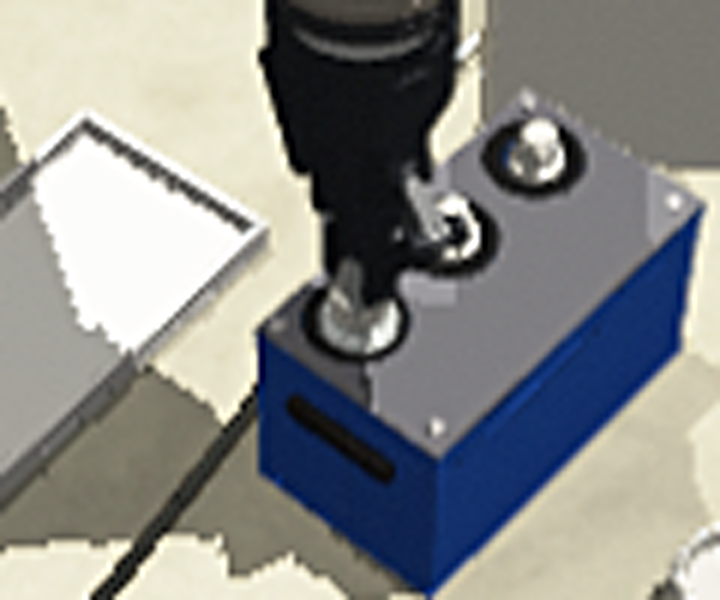

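Emit:
step_arm(
  increments=[
    [0, 0, 0.02, 0, 0, 0, 1],
    [0, 0, 0.04, 0, 0, 0, 1],
    [0, 0, 0.06, 0, 0, 0, 1],
    [0, 0, 0.08, 0, 0, 0, 1],
    [0, 0, 0.1, 0, 0, 0, 1],
    [0, 0, 0.12, 0, 0, 0, 1],
    [0, 0, 0.14, 0, 0, 0, 1],
    [0, 0, 0.15, 0, 0, 0, 1],
    [0, 0, 0.15, 0, 0, 0, 1],
    [0, 0, 0.15, 0, 0, 0, 1],
  ],
)

```text
t: 19.23
eef_pos: [0.6479, -0.2415, 0.2882]
tool_rot: [-0.0, 0.818, 0.575, 0.0]
contact_force: [-1.0, -0.1, -0.7]
gripper_width: 0.173
```

```bash
python3 look.py s10 255 190
```

```text
19.2333 [ 0.64787899 -0.24153392  0.28820756] [-1.03275679 -0.10459051 -0.66778928] [ 0.02804455 -0.00466234  0.01107297] 0.17284058166909205
```

View pics/s10.png

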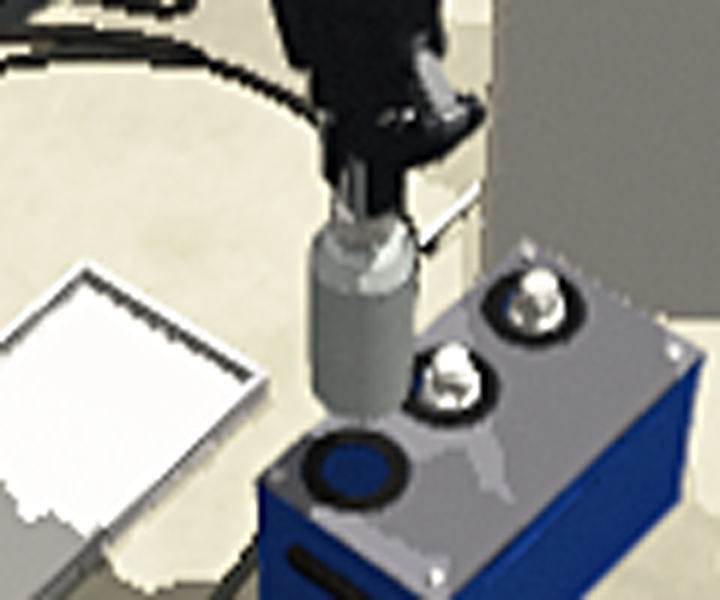

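Emit:
step_arm(
  increments=[
    [-0.03, -0.006, 0, 0, 0, 0, 1],
    [-0.06, -0.012, 0, 0, 0, 0, 1],
    [-0.09, -0.018, 0, 0, 0, 0, 1],
    [-0.12, -0.024, 0, 0, 0, 0, 1],
    [-0.15, -0.03, 0, 0, 0, 0, 1],
    [-0.176, -0.036, 0, 0, 0, 0, 1],
    [-0.176, -0.036, -0.03, 0, 0, 0, 1],
    [-0.176, -0.036, -0.06, 0, 0, 0, 1],
    [-0.176, -0.036, -0.09, 0, 0, 0, 1],
    [-0.176, -0.036, -0.12, 0, 0, 0, 1],
  ],
)

```text
t: 20.12
eef_pos: [0.4711, -0.2767, 0.1662]
tool_rot: [-0.001, 0.818, 0.575, -0.0]
contact_force: [0.8, -0.3, -0.4]
gripper_width: 0.169
```

Emit:
step_arm(
  increments=[
    [0, 0, -0.02, 0, 0, 0, 1],
    [0, 0, -0.03, 0, 0, 0, 1],
    [0, 0, -0.03, 0, 0, 0, 1],
    [0, 0, -0.03, 0, 0, 0, 1],
    [0, 0, -0.03, 0, 0, 0, 1],
  ],
)

```text
t: 20.53
eef_pos: [0.4727, -0.2781, 0.1396]
tool_rot: [0.001, 0.818, 0.575, 0.0]
contact_force: [0.5, 0.5, -0.9]
gripper_width: 0.172
```

```bash
python3 look.py s11 200 210
```

```text
20.5333 [ 0.47267464 -0.27813189  0.13962049] [ 0.50279851  0.52659713 -0.9131565 ] [ 0.00462513  0.00033872 -0.00639644] 0.17245246394329958
```

View pics/s11.png

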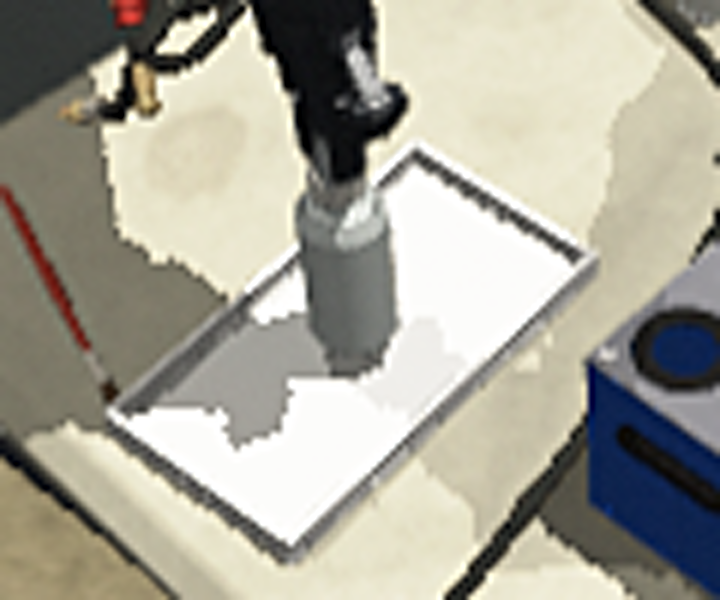

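Emit:
step_arm(
  increments=[
    [0, 0, -0.007, 0, 0, 0, 1],
    [0, 0, -0.014, 0, 0, 0, 1],
    [0, 0, -0.018, 0, 0, 0, 1],
    [0, 0, -0.018, 0, 0, 0, 1],
    [0, 0, -0.018, 0, 0, 0, 1],
  ],
)

```text
t: 21.0
eef_pos: [0.4727, -0.2778, 0.1211]
tool_rot: [0.0, 0.818, 0.575, 0.001]
contact_force: [0.1, 1.1, 5.9]
gripper_width: 0.173
```

Emit:
step_arm(
  increments=[
    [0, 0, -0.001, 0, 0, 0, 1],
    [0, 0, -0.002, 0, 0, 0, 1],
    [0, 0, -0.002, 0, 0, 0, 1],
    [0, 0, -0.002, 0, 0, 0, 1],
  ],
)

```text
t: 21.33
eef_pos: [0.4736, -0.2787, 0.121]
tool_rot: [0.001, 0.818, 0.575, 0.002]
contact_force: [-3.3, 3.2, 24.7]
gripper_width: 0.172
```

Standing firmly; back off the press a bit, then release.

Emit:
step_arm(
  increments=[
    [0, 0, 0.001, 0, 0, 0, 1],
    [0, 0, 0.002, 0, 0, 0, 1],
    [0, 0, 0.002, 0, 0, 0, 1],
    [0, 0, 0.002, 0, 0, 0, 1],
  ],
)

```text
t: 21.67
eef_pos: [0.4724, -0.2778, 0.121]
tool_rot: [0.0, 0.818, 0.575, 0.0]
contact_force: [-1.4, 0.9, 8.1]
gripper_width: 0.167
```

Emit:
step_arm(
  increments=[
    [0, 0, 0, 0, 0, 0, 0.6],
    [0, 0, 0, 0, 0, 0, 0.4],
    [0, 0, 0, 0, 0, 0, 0.2],
    [0, 0, 0, 0, 0, 0, -0.2],
    [0, 0, 0, 0, 0, 0, -0.2],
    [0, 0, 0, 0, 0, 0, -0.2],
    [0, 0, 0.02, 0, 0, 0, -0.2],
    [0, 0, 0.05, 0, 0, 0, -0.2],
    [0, 0, 0.09, 0, 0, 0, -0.2],
    [0, 0, 0.13, 0, 0, 0, -0.2],
  ],
)

```text
t: 22.5
eef_pos: [0.4712, -0.2774, 0.2514]
tool_rot: [-0.001, 0.819, 0.574, -0.001]
contact_force: [2.0, 0.4, 0.8]
gripper_width: 0.6
```

Emit:
step_arm(
  increments=[
    [0, 0, 0.03, 0, 0, 0, -0.2],
    [-0.03, 0.02, 0.05, 0, 0, 0, -0.2],
    [-0.03, 0.05, 0.05, 0, 0, 0, -0.2],
    [-0.03, 0.08, 0.05, 0, 0, 0, -0.2],
    [-0.03, 0.08, 0.05, 0, 0, 0, -0.2],
    [-0.03, 0.08, 0.05, 0, 0, 0, -0.2],
  ],
)

```text
t: 23.0
eef_pos: [0.4425, -0.1953, 0.3005]
tool_rot: [-0.001, 0.817, 0.577, 0.001]
contact_force: [0.6, -1.1, 0.0]
gripper_width: 0.598
```

Run:
```python
from h import *
o=bot.get_obs();print(o["t"],o["eef_pos"],o["contact_force"],o["q"])
for n in ["scene","top"]:
    c=cam(n);cv2.imwrite(f"pics/{n}9.png",cv2.resize(c["color"][:,:,::-1],(800,600),interpolation=cv2.INTER_CUBIC))
```

```text
23.0 [ 0.44251518 -0.19528329  0.30053951] [ 0.55716083 -1.10289908  0.03899731] [-0.68752617  0.11614078  1.08407427  1.95787478 -0.11554213  1.13194531
  0.10166517]
```

View pics/scene9.png

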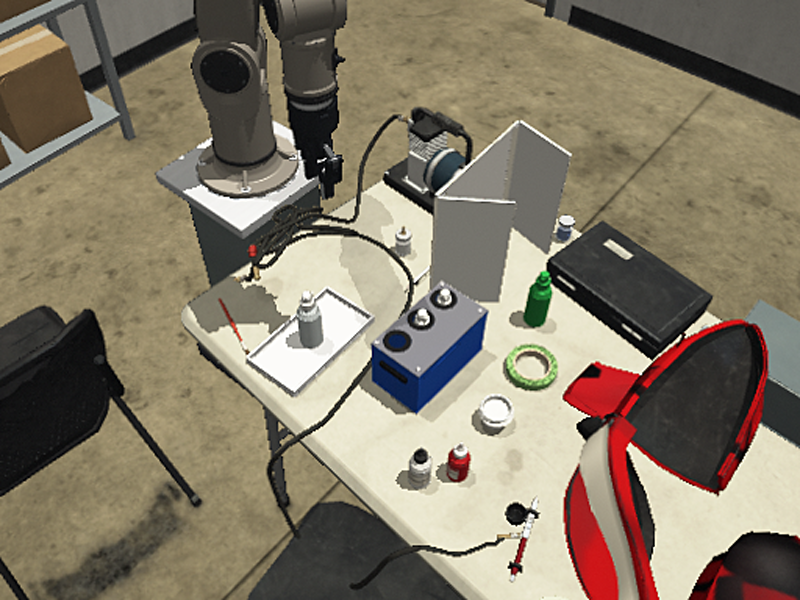

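View pics/top9.png

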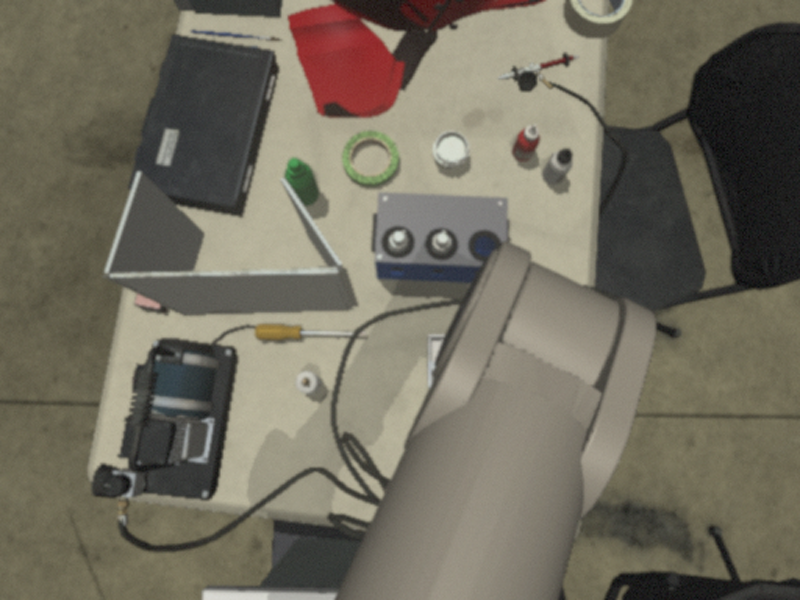

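Run:
```python
from h import *
d=np.load("c0.npz")["s"];c=cam("scene")["color"]
x0,y0=240,170
a=np.hstack([d[y0:y0+50,x0:x0+60],c[y0:y0+50,x0:x0+60]])
cv2.imwrite("pics/cmp.png",cv2.resize(a[:,:,::-1],None,fx=6,fy=6,interpolation=cv2.INTER_CUBIC))
for n,(x,y) in dict(L=(285,187),M=(270,200)).items():
    p=d[y-7:y+8,x-7:x+8];q=c[y-11:y+12,x-11:x+12]
    r=cv2.matchTemplate(q,p,cv2.TM_CCOEFF_NORMED);print(n,r.max(),np.array(np.unravel_index(r.argmax(),r.shape))-4)
```

```text
L 0.93893313 [0 0]
M 0.98886704 [0 0]
```

View pics/cmp.png

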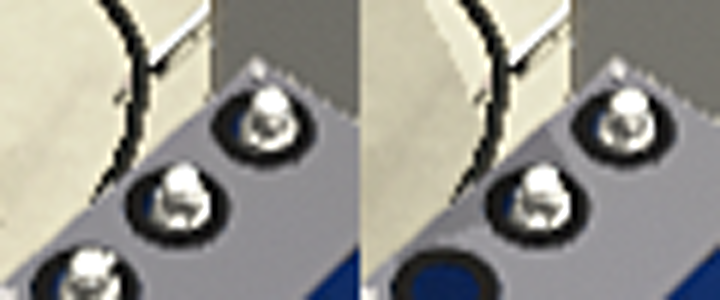

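Both held bottles sit where they began. Handing in.

```bash
python3 -c "
from station import bot
print(bot.hand_in())"
```

```text
the job is handed in; nothing more can be done
None
```

I tested all three bottles from left to right: the left and middle ones are caught in the carrier, and the right one came out and now stands in the tray. The job took about 23 s and is handed in.

- **Left and middle:** Each rose a few millimetres, then stiffened at about 4 N/mm, as a catch would. I held each for more than half a second, and the wrist force read about 15–18 N, so somewhat above 15 N but under the 24 N limit. Both were lowered with a light press and let go. The last picture shows their heads exactly where they started (0 px shift).
- **Right:** It came up without resistance, and an upward pull of only about 1 N showed on the wrist. I stood it upright near the middle of the white tray. While setting it down I briefly pressed it onto the tray floor with about 25 N, which I eased off before letting go.

In the last pictures the gripper touches nothing, and the siphon jar and screwdriver look unmoved. The arm hid most of the brush and the tray from the top camera, so I checked those two only in the scene picture.

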